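# Find the socket key that fits the centrifuge rotor nut

## Task

One of the two look-alike T-handle socket keys hanging on the rack fits the hex nut on the centrifuge rotor: lift a key up off its hooks and try it on the nut gently, without forcing it. Hang a key that does not go down back on its hooks and use the other; leave the mug, timer and vial behind the rack where they are. Finish still gripping the key that fits by its handle, upright and pushed fully down over the nut until it rests on the hub, with the other key hanging on the rack.

Things in the scene. Friction and masses are not known exactly. Their poses are not given: they have to be found in the camera images.
- key_a: Steel T-handle socket key, 0.25 kg. Origin: centre of the socket mouth (its lowest point); z up to the handle. Socket: hexagonal tube 36 mm over flats outside, 30 mm tall, x axis through the middle of a flat (bore alike); stem 12 mm thick; handle: square bar 14 x 14 mm, 100 mm long along y, blue ends, 95 to 109 mm above the origin. Looks like key_b; see there for the bores.
- key_b: Second key, outside and frame exactly as key_a. One of the two (not told which) has a bore that clears the nut by 1 mm all round and goes 16 mm down over it to rest on the hub; the bore of the other is 3 mm too small and stops on top of the nut, 16 mm above the hub.
- nut_seat (a point): Centre of the flat hub top (56 mm wide, 64 mm above the worktop), under the nut: origin of a fully seated key. z up, x through the middle of a nut flat. Brass hex nut 24 mm over flats, 16 mm high (top 1.5 mm stepped in to 22), 14 mm stud 3.5 mm above it; it does not turn. A key goes on if its x agrees with this x within about 8 deg, modulo 60 deg.
- slot_1 (a point): First hanging place: where a hung key's origin lies, 25 mm above the worktop, axes of the rack. The bar lies along y, underside 95 mm above this point, in two open-topped steel U hooks at y = +37 and -37 mm (6 mm thick; 17 mm inside along x; flared tips 18 mm above the bar's underside). Keys go straight up out and down in. A key may start 3 mm off along y.
- slot_2 (a point): Second hanging place, 140 mm from slot_1 along the rack's -y; same meaning. The rack is fixed: grey base plate 90 x 240 x 10 mm, centred midway between the two.
- mug: White mug with green dots, 78 x 114 x 93 mm, bystander. Origin: centre of its underside.
- timer: Small white lab timer, 62 x 62 x 18 mm, bystander. Origin: centre of its underside.
- vial: White reagent vial with cap, 42 x 39 x 109 mm, bystander. Origin: centre of its underside.
- rotor: Fixed aluminium centrifuge rotor, 137 mm across, with six tube wells, on a stand, with the nut and hub. Origin: centre of its underside, 64 mm below nut_seat; axes as nut_seat.

How it is judged:
On the way:
1. a key is lifted clear of its hooks (height (world z) of any of key_a, key_b above 0.07 m), for 0.1 s.
At the end, for the whole second after the job is handed in: One key is gripped (over 2 N), at rest, tilted under 0.09 rad, its mouth within 4 mm of the nut axis and under 4 mm above the hub (only the fitting key goes so far). The other key hangs untouched, at rest, within 15 mm of a hanging place, tilted under 0.12 rad (((horizontal distance between key_a and nut_seat below 0.004 m and z of key_a in the frame of nut_seat below 0.004 m and angle between key_a's own z axis and vertical below 0.09 rad and contact force between key_a and the fingers above 2 N and linear speed of key_a below 0.03 m/s and (distance between key_b and slot_1 below 0.015 m or distance between key_b and slot_2 below 0.015 m) and angle between key_b's own z axis and vertical below 0.12 rad and contact force between key_b and the arm below 0.5 N and contact force between key_b and the fingers below 0.5 N and linear speed of key_b below 0.05 m/s) or (horizontal distance between key_b and nut_seat below 0.004 m and z of key_b in the frame of nut_seat below 0.004 m and angle between key_b's own z axis and vertical below 0.09 rad and contact force between key_b and the fingers above 2 N and linear speed of key_b below 0.03 m/s and (distance between key_a and slot_1 below 0.015 m or distance between key_a and slot_2 below 0.015 m) and angle between key_a's own z axis and vertical below 0.12 rad and contact force between key_a and the arm below 0.5 N and contact force between key_a and the fingers below 0.5 N and linear speed of key_a below 0.05 m/s))); the arm keeps its last pose, push and grip.
It fails at once if a bystander (mug, timer, vial) is pushed more than 30 mm (distance of any of mug, timer, vial from where it was at the start of the episode above 0.03 m).
It fails at once if a key is forced onto the nut with over 60 N (contact force between any of key_a, key_b and rotor above 60 N).
It also fails if it takes over 54 s, if anything falls off the work surface, if the arm or the gripper's body presses on something with over 40 N, if the wrist force passes 120 N, or if a joint passes its speed limit or range.

## Robot

A 7-joint arm with a two-finger parallel gripper is mounted at the origin on a cart in front of the work surface, level with it; the furniture and walls round the work are solid. World frame = base frame: x ahead of the robot, y to its left, z up, the work surface at z = 0. Lengths are in m, angles in rad, forces in N, time in s.
With the tool pointing down it reaches from about 0.35 to 0.775 m from the base axis. Payload 3.1 kg.
Tool frame: the origin (TCP) lies midway between the tips of the shut fingers; the grasp point (between the pads) lies 19 mm behind it (arm.hold_point_z is the distance from the TCP to the grasp point, in m); z points along the fingers, y is the line along which they close (so a half turn about z gives the same grasp; the last joint's range is limited). The gripper opens to 85 mm and grips with 20 to 120 N. Pads are 22 mm wide; open, the fingers measure 114 mm over their backs; the gripper's body (76 mm by 85 mm) begins 54 mm behind the grasp point. The pads swing forward as they close: fully open they stand 13 mm farther back than shut.
Start: joints at [1.132, 0.311, 0.014, 1.512, -0.004, 1.319, -0.027], TCP at [0.213, -0.507, 0.231] pointing down, gripper open.
Joint ranges: [-2.7, 2.7], [-0.3, 1.91], [-1.27, 1.3], [0.12, 2.57], [-1.44, 4.58], [0.2, 2.03], [-3.05, 3.05]. Speed limits (rad/s): [2.79, 2.79, 3.14, 3.14, 3.14, 3.14, 3.14].

## Interface

Orientations are given as a rotation vector (axis times angle).
In Python, from plant import arm gives the robot as it stands.
- The arm moves only by the tool step_arm, never from a script. Its argument "rows" is a list of rows, each a list of 7 numbers: the shift along the tool's x, y, z in units of 40 mm (1.0 is 40 mm), then the turn, a rotation vector about the tool's x, y, z in units of 6 degrees (1.0 is 6 degrees), then the finger opening in mm, from 0 to 85.4. In form: [[tx, ty, tz, ax, ay, az, jaw], ...]. A call has 1 to 8 rows; each row shifts and turns the commanded pose from where the row before left it, along the tool's axes as they then stand; what a row does not reach is not made up. A row lasts 1/12 s, in which the tool goes at most 41.7 mm and 7.16 degrees, less where a joint would pass 70% of its speed; a pose out of reach is approached as far as the arm can. A call is refused whole if a number of a shift passes 1 or a number of a turn 1, either way. A call with a gripper value outside its range is refused whole. The fingers move at their own pace and stop on an object; the grip force is fixed at half the most. Time passes only in rows, so rows that do not move let the fingers close. It gives the time, the measured TCP pose, the force, the opening and the grip force at its end, in the units of the state.
- arm.state(): the state, without advancing time (a new reading comes with each control period).
- arm.capture(name): name is "scene" or "side" or "wrist"; returns a dict with "color" (480x640x3 uint8, blue, green, red), "z_map" (480x640 float32, m along the optical axis (not along the pixel's ray), 0 where there is no reading), "vfov" (degrees; the focal length in pixels is half the picture's height over the tangent of half this angle, whatever the lens; pixels are square), "cx", "cy" (the principal point, pixels), "world_to_cam" (4x4, takes a point from world to camera coordinates). Camera axes: x right, y up, looking along -z (the intrinsics and any distortion apply to the point x, -y, -z); pixel columns grow to the right and rows downward; lengths in m; the calibration is good to about 2 mm. A picture is of the moment at which its call begins.
- arm.close_job(): hands the job in; it is judged then, once.
The state is a dict: "time": time; "joint_positions": joint angles; "dq": joint speeds; "joint_torque": joint torques, N m; "eef_pos": TCP position; "eef_rot": TCP orientation; "wrist_force": force on the tool from outside, world axes, zero at the start; "ft_torque": the same for the moment, N m; "finger_gap": opening from 0.0 (shut) to 1.0 (fully open); "finger_force": force on a finger pad.
Only numpy, scipy, OpenCV 4.12 (cv2) and the standard library are available. Lean on these libraries where they do the work, as an engineer would, in place of code of your own. Each camera call takes 0.05 s, during which the arm holds its last target. There are 200 camera calls.

## Working session

There is one attempt and no reset: what is moved stays moved. The work goes in short steps, Python scripts to look and compute and a tool call to move; the robot and the scene stay as the last step left them, time stands still between calls to the robot, and variables do not carry over. Pictures are saved under pics/ and viewed, at most 10 in all, crops included, and the job is handed in when it is done.

Besides the shell and the picture viewer there is one more tool, called after ">>>" as name([rows], argument=value, ...), one row to a line, values as JSON. step_arm: Moves the arm, as the interface text tells. Its arguments: {"type":"object","properties":{"rows":{"type":"array"}},"required":["rows"]}

```bash
mkdir -p pics; ls; cat > h.py <<'E'
import numpy as np, cv2
from plant import arm
from scipy.spatial.transform import Rotation as R
def pts(c):
    z=c["z_map"]; f=240/np.tan(np.radians(c["vfov"])/2)
    v,u=np.mgrid[0:480,0:640]
    P=np.stack([(u-c["cx"])/f*z,-(v-c["cy"])/f*z,-z,np.ones_like(z)],-1)
    return (P@np.linalg.inv(c["world_to_cam"]).T)[...,:3]
E
python3 - <<'E'
from h import *
s=arm.state();print(s)
for n in("scene","side"):
    c=arm.capture(n);cv2.imwrite(f"pics/{n}0.png",c["color"]);np.savez(f"{n}0.npz",**c)
    print(n,[k for k in c],c["vfov"],c["cx"],c["cy"],np.linalg.inv(c["world_to_cam"])[:3].round(3).tolist())
E
```

```text
pics
{'time': 0.0, 'joint_positions': array([ 1.13228402,  0.31172329,  0.01401277,  1.51309295, -0.00442463,
        1.31919279, -0.0272192 ]), 'dq': array([0.00022363, 0.00052279, 0.00024446, 0.00164644, 0.00029274,
       0.00085523, 0.00244053]), 'joint_torque': array([ 6.25902194e-04, -3.79907298e+01,  1.46480505e-01, -2.30589241e+01,
        1.23529398e-02,  1.38073633e-02, -2.66483693e-05]), 'eef_pos': array([ 0.21228485, -0.50657382,  0.23020793]), 'eef_rot': array([-3.07767500e+00, -6.18820749e-01,  8.60474492e-04]), 'wrist_force': array([-0.57872848, -0.30391188, -0.39466616]), 'ft_torque': array([0.03810076, 0.00110956, 0.00388722]), 'finger_force': 0.0, 'finger_gap': 1.0025525137125988}
scene ['color', 'z_map', 'vfov', 'cx', 'cy', 'world_to_cam'] 45.13191627494365 325.23978367204006 241.60057332355365 [[-0.65, 0.295, -0.7, -0.254], [-0.76, -0.271, 0.591, 0.768], [-0.016, 0.916, 0.401, 0.566]]
side ['color', 'z_map', 'vfov', 'cx', 'cy', 'world_to_cam'] 53.79101807589703 324.15739647363404 242.41187783455453 [[-0.711, 0.373, -0.596, 0.051], [-0.703, -0.366, 0.61, 0.613], [0.01, 0.853, 0.523, 0.51]]
```

View pics/scene0.png

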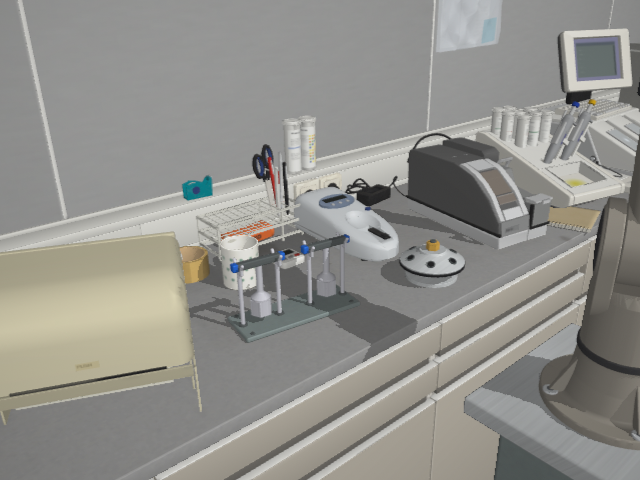

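View pics/side0.png

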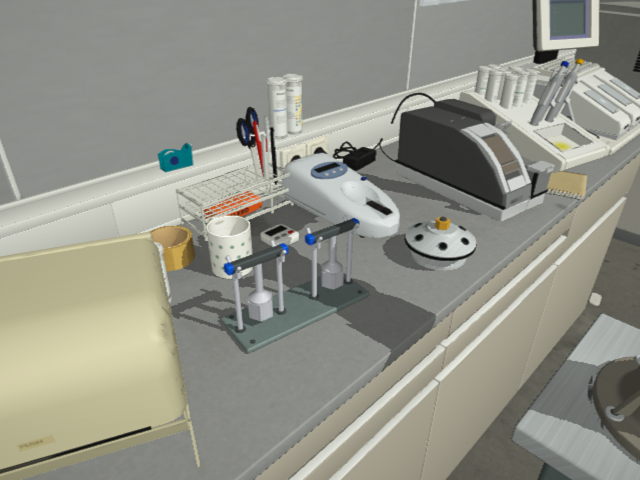

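The scene view shows bar ends at about (235,267), (282,254), (306,250) and (348,238), with the nut at (433,245). In the side view the bars run (228,268)–(284,250) and (307,239)–(356,224), with the nut at (442,224). Next I measure these from depth.

```bash
python3 - <<'E'
from h import *
def line(Q):
    q=Q[:,:2]; m=q.mean(0); d=np.linalg.svd(q-m)[2][0]; d=d*np.sign(d[0]);t=(q-m)@d
    return (m+d*(np.percentile(t,1)+np.percentile(t,99))/2).round(4),np.degrees(np.arctan2(d[1],d[0])).round(2),(np.percentile(t,99)-np.percentile(t,1)).round(4),np.percentile(Q[:,2],[5,50,95]).round(4)
B={"scene":[(225,240,296,275),(297,228,358,260),(422,236,446,252)],"side":[(220,238,292,280),(298,212,364,248),(430,214,456,232)]}
for n in B:
    c=dict(np.load(n+"0.npz"));P=pts(c)
    for i,(a,b,e,f) in enumerate(B[n]):
        Q=P[b:f,a:e].reshape(-1,3);col=c["color"][b:f,a:e].reshape(-1,3).astype(int)
        if i<2:
            k=(Q[:,2]>.127)&(Q[:,2]<.142)
            k&=np.linalg.norm(Q[:,:2]-np.median(Q[k][:,:2],0),axis=1)<.08
            print(n,i,k.sum(),*line(Q[k]))
            bl=k&(col[:,0]>col[:,2]+60)
            print('  blue',bl.sum(),line(Q[bl]))
        else:
            k=(col[:,2]>col[:,0]+50)&(Q[:,2]>.06)&(Q[:,2]<.1)
            Q=Q[k];print(n,'nut',k.sum(),Q.min(0).round(4),Q.max(0).round(4),np.median(Q,0).round(4))
            for lo,hi in((.0755,.082),(.0825,.09)):
                q=Q[(Q[:,2]>lo)&(Q[:,2]<hi)]
                if len(q): print('   ',lo,len(q),((q.min(0)+q.max(0))/2).round(4),np.ptp(q,axis=0).round(4),cv2.minAreaRect(q[:,:2].astype(np.float32)*1000))
    k=(P[...,2]>.005)&(P[...,2]<.016)&(P[...,0]>.3)&(P[...,0]<.9)
    # rotor white body
    a,b,e,f={"scene":(392,232,474,292),"side":(396,212,484,272)}[n]
    Q=P[b:f,a:e].reshape(-1,3);Q=Q[(Q[:,2]>.035)&(Q[:,2]<.1)]
    print('rotor bbox',Q.min(0).round(3),Q.max(0).round(3))
    I=c["color"]; 
    crops=[I[225:350,215:370],I[225:300,385:480]] if n=="scene" else [I[210:355,210:375],I[205:275,398:482]]
    cv2.imwrite(f"pics/{n}nut.png",cv2.resize(crops[1],None,fx=8,fy=8,interpolation=cv2.INTER_CUBIC))
E
```

```text
scene 0 485 [0.5205 0.2685] 81.03 0.0991 [0.1277 0.1349 0.1378]
  blue 83 (array([0.5199, 0.2684]), np.float64(80.62), np.float64(0.1003), array([0.1286, 0.1351, 0.1374]))
scene 1 405 [0.4987 0.1313] 80.84 0.0997 [0.1278 0.1349 0.138 ]
  blue 63 (array([0.498 , 0.1324]), np.float64(79.1), np.float64(0.0988), array([0.1274, 0.1344, 0.1375]))
scene nut 115 [ 0.4271 -0.1219  0.066 ] [ 0.4547 -0.0977  0.0839] [ 0.4359 -0.1051  0.076 ]
    0.0755 51 [ 0.4409 -0.11    0.0787] [0.0277 0.0237 0.0064] ((439.2516784667969, -109.61112976074219), (24.756385803222656, 21.932228088378906), 20.971651077270508)
    0.0825 5 [ 0.4418 -0.1079  0.0833] [0.0189 0.0152 0.0012] ((441.00958251953125, -106.3177490234375), (16.76656723022461, 12.04769515991211), 27.5574951171875)
rotor bbox [ 0.372 -0.177  0.035] [ 0.575 -0.043  0.086]
side 0 696 [0.5215 0.2696] 80.87 0.0994 [0.1281 0.1338 0.1361]
  blue 128 (array([0.521 , 0.2693]), np.float64(80.64), np.float64(0.1009), array([0.128 , 0.1336, 0.1356]))
side 1 525 [0.5    0.1326] 81.31 0.0986 [0.1282 0.1337 0.1361]
  blue 88 (array([0.5003, 0.1332]), np.float64(80.86), np.float64(0.0989), array([0.128 , 0.1335, 0.1357]))
side nut 138 [ 0.4291 -0.1214  0.0632] [ 0.4596 -0.0963  0.0812] [ 0.4381 -0.1031  0.0743]
    0.0755 62 [ 0.4411 -0.1094  0.0784] [0.0239 0.0228 0.0055] ((441.97442626953125, -109.1244888305664), (22.761112213134766, 22.407148361206055), 9.514087677001953)
rotor bbox [ 0.373 -0.174  0.035] [ 0.558 -0.043  0.084]
```

>>> step_arm([
  [0,0,0,0,0,-0.97,85],
  [0,0,0,0,0,-0.97,85],
  [0,0,0,0,0,-0.97,85],
  [0,0,0,0,0,-0.97,85],
  [0,0,0,0,0,-0.97,85],
  [0,0,0,0,0,-0.97,85],
  [0,0,0,0,0,-0.97,85],
  [0,0,0,0,0,-0.97,85],
])

```text
time: 0.77
eef_pos: [0.2124, -0.5069, 0.2307]
eef_rot: [-2.579, -1.792, -0.0]
wrist_force: [0.6, -0.2, -0.6]
finger_gap: 0.997
finger_force: 0.0
```

>>> step_arm([
  [0,0,0,0,0,-0.97,85],
  [0,0,0,0,0,-0.97,85],
  [0.88,0.34,0,0,0,0,85],
  [0.88,0.34,0,0,0,0,85],
  [0.88,0.34,0,0,0,0,85],
  [0.88,0.34,0,0,0,0,85],
  [0.88,0.34,0,0,0,0,85],
  [0.88,0.34,0,0,0,0,85],
])

```text
time: 1.43
eef_pos: [0.3267, -0.3096, 0.2309]
eef_rot: [-2.39, -2.038, 0.0]
wrist_force: [0.9, -0.7, 0.4]
finger_gap: 0.996
finger_force: 0.0
```

>>> step_arm([
  [0.88,0.34,0,0,0,0,85],
  [0.88,0.34,0,0,0,0,85],
  [0.88,0.34,0,0,0,0,85],
  [0.88,0.34,0,0,0,0,85],
  [0.88,0.34,0,0,0,0,85],
  [0,0,0,0,0,0,85],
  [0,0,0,0,0,0,85],
  [0,0,0,0,0,0,85],
])

```text
time: 2.1
eef_pos: [0.4207, -0.1489, 0.2309]
eef_rot: [-2.389, -2.039, 0.002]
wrist_force: [-1.1, -1.5, 0.2]
finger_gap: 0.998
finger_force: 0.0
```

```bash
cat >> h.py <<'E'
def go(x,y,z,xang):
    """print tool-unit moves from measured pose: tool tilt fix+yaw turn, then shift in the target frame"""
    s=arm.state(); Rn=R.from_rotvec(s["eef_rot"]); a=np.radians(xang)
    T=np.array([[np.cos(a),np.sin(a),0],[np.sin(a),-np.cos(a),0],[0,0,-1]])
    rv=(Rn.inv()*R.from_matrix(T)).as_rotvec(degrees=True)/6
    d=T.T@(np.array([x,y,z])-s["eef_pos"])/.04
    print("t",s["time"].__round__(2),"pos",s["eef_pos"].round(4),"turn units",rv.round(3),"shift units",d.round(3),"F",s["wrist_force"].round(1),"ff",round(s["finger_force"],1),"gap",round(s["finger_gap"],3))
E
python3 - <<'E'
from h import *
go(.441,-.109,.23,81)
c=arm.capture("wrist");cv2.imwrite("pics/w1.png",c["color"]);np.savez("w1.npz",**c)
print(np.linalg.inv(c["world_to_cam"])[:3].round(3).tolist(),arm.state()["joint_positions"].round(2))
E
```

```text
t 2.1 pos [ 0.4207 -0.1489  0.2309] turn units [-0.012  0.007 -0.009] shift units [1.066 0.344 0.022] F [-1.1 -1.5  0.2] ff 0.0 gap 0.998
[[0.988, 0.149, 0.049, 0.433], [-0.157, 0.94, 0.302, -0.071], [-0.001, -0.306, 0.952, 0.374]] [ 0.73  0.13 -0.47  1.76  0.06  1.27  0.08]
```

View pics/w1.png

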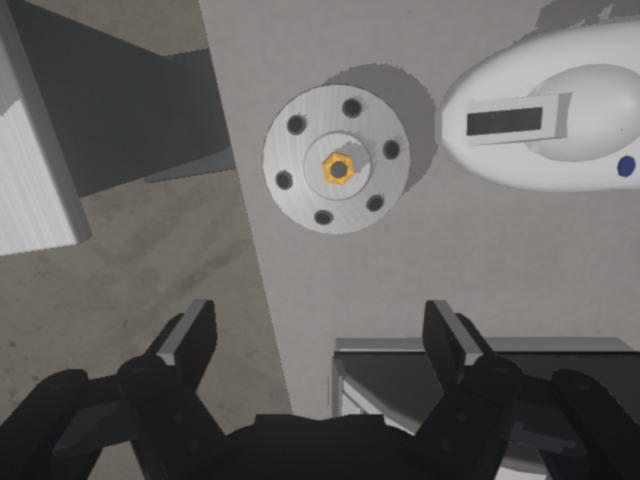

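The wrist view shows the rotor from above, nut at (338,168), six wells around it. I'll rectify it onto the nut-top plane and fit the hexagon.

```bash
cat >> h.py <<'E'
def rect(c,cx,cy,z,half=.025,res=.0001):
    n=int(2*half/res); j,i=np.mgrid[0:n,0:n]; f=240/np.tan(np.radians(c["vfov"])/2)
    W=np.stack([cx-half+i*res,cy+half-j*res,np.full(i.shape,z),np.ones(i.shape)],-1)
    C=W@np.asarray(c["world_to_cam"]).T; d=-C[...,2]
    return cv2.remap(c["color"],(c["cx"]+f*C[...,0]/d).astype(np.float32),(c["cy"]-f*C[...,1]/d).astype(np.float32),cv2.INTER_CUBIC)
E
python3 - <<'E'
from h import *
c=dict(np.load("w1.npz"))
I=rect(c,.441,-.109,.0785);b=I.astype(int)
m=((b[...,2]-b[...,0])>60).astype(np.uint8)
cn,_=cv2.findContours(m,cv2.RETR_EXTERNAL,cv2.CHAIN_APPROX_NONE);k=max(cn,key=cv2.contourArea);h=cv2.convexHull(k)
p=h[:,0].astype(float);M=cv2.moments(h);g=np.array([M['m10']/M['m00'],M['m01']/M['m00']])
w=lambda q:(.441-.025+q[0]*1e-4,-.109+.025-q[1]*1e-4)
print("centroid",np.round(w(g),4),"area mm2",M['m00']/100)
for a in range(0,60,3):
    W=[]
    for t in (a,a+60,a+120):
        u=np.array([np.cos(np.radians(t)),-np.sin(np.radians(t))]);W.append(np.ptp(p@u)/10)
    print(a,np.round(W,1),round(sum(W),1))
P=pts(c);Q=P[150:190,320:358].reshape(-1,3);print(np.percentile(Q[:,2],[5,50,95,99]).round(4))
cv2.circle(I,tuple(int(x) for x in g),3,(255,0,0),-1);cv2.imwrite("pics/nutr.png",I)
E
```

```text
centroid [ 0.4419 -0.1117] area mm2 511.825
0 [25.2 25.5 25.9] 76.5
3 [24.7 25.1 25.3] 75.1
6 [24.2 24.6 24.8] 73.6
9 [24.4 24.9 24.9] 74.2
12 [24.9 25.5 25.3] 75.7
15 [25.4 26.  25.8] 77.2
18 [25.9 26.4 26.2] 78.5
21 [26.3 26.8 26.5] 79.6
24 [26.6 27.1 26.8] 80.6
27 [26.9 27.3 27. ] 81.3
30 [27.1 27.5 27.2] 81.8
33 [27.3 27.7 27.3] 82.2
36 [27.3 27.7 27.3] 82.4
39 [27.3 27.8 27.3] 82.4
42 [27.2 27.7 27.2] 82.1
45 [27.1 27.5 27. ] 81.7
48 [26.9 27.3 26.8] 81.0
51 [26.6 27.1 26.5] 80.2
54 [26.3 26.7 26.1] 79.2
57 [25.9 26.3 25.7] 77.9
[0.0641 0.0775 0.0845 0.0854]
```

View pics/nutr.png

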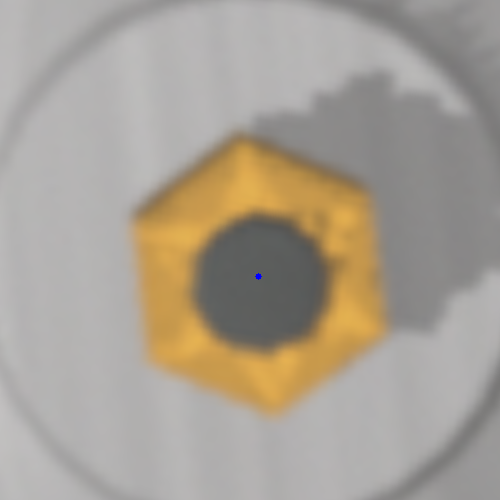

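>>> step_arm([
  [0.88,0.12,0,0,0,0,85],
  [0.88,0.12,0,0,0,0,85],
  [0.88,0.12,0,0,0,0,85],
  [0.88,0.12,0,0,0,0,85],
  [0.88,0.12,0,0,0,0,85],
  [0.88,0.12,0,0,0,0,85],
  [0.88,0.12,0,0,0,0,85],
  [0,0,0,0,0,0,85],
])

```text
time: 2.82
eef_pos: [0.4937, 0.0971, 0.2314]
eef_rot: [-2.378, -2.046, -0.008]
wrist_force: [0.0, 1.3, 0.8]
finger_gap: 0.996
finger_force: 0.0
```

>>> step_arm([
  [0,0,0,0,0,0,85],
  [0,0,0,0,0,0,85],
])

```text
time: 2.98
eef_pos: [0.4934, 0.0873, 0.2308]
eef_rot: [2.392, 2.035, -0.003]
wrist_force: [-0.4, -1.4, 0.5]
finger_gap: 0.993
finger_force: 0.0
```

```bash
python3 - <<'E'
from h import *
go(.4985,.1315,.23,81)
c=arm.capture("wrist");np.savez("w2.npz",**c)
P=pts(c)
I=c["color"].copy();col=I.astype(int)
print(I.shape);cv2.imwrite("pics/w2.png",I)
bl=((col[...,0]-col[...,2])>60)&(P[...,2]>.11)&(P[...,2]<.15)
n,l,st,ce=cv2.connectedComponentsWithStats(bl.astype(np.uint8))
for i in range(1,n):
    if st[i,4]>30: print(ce[i].round(1),st[i],np.median(P[l==i],0).round(4),P[l==i].min(0).round(4),P[l==i].max(0).round(4))
E
```

```text
t 2.98 pos [0.4934 0.0873 0.2308] turn units [-0.008  0.017 -0.038] shift units [ 1.112 -0.046  0.019] F [-0.4 -1.4  0.5] ff 0.0 gap 0.993
(480, 640, 3)
[321.2  14.9] [310   4  24  23 507] [0.5161 0.2218 0.1353] [0.5093 0.2166 0.1269] [0.5236 0.2286 0.1378]
[321.6 100.5] [311  93  22  16 337] [0.5091 0.1755 0.1356] [0.5018 0.1702 0.1326] [0.5159 0.1807 0.1382]
[322.2 239.2] [313 234  19  11 186] [0.495  0.0856 0.1357] [0.4888 0.081  0.1337] [0.5017 0.09   0.1377]
```

View pics/w2.png

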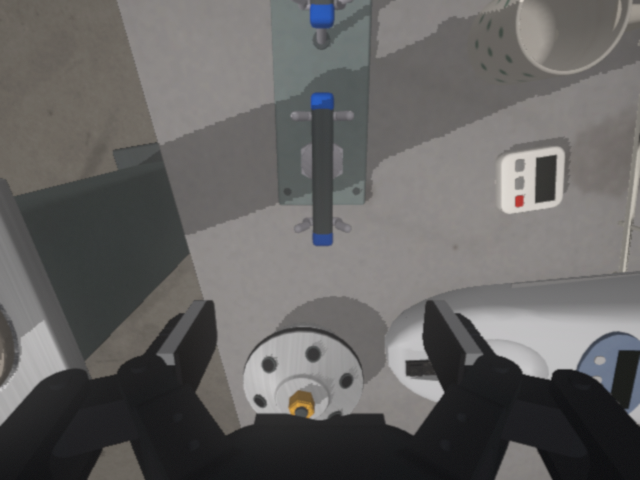

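Wrist view: slot_2's bar runs (322,93)–(322,245), central between the fingers, and the measured length is 0.099 m at 81.1°. The timer at (530,180) and mug at (560,40) are clear. Moving down on slot_2's key.

>>> step_arm([
  [0.55,0.02,0,0,0,0,50],
  [0.55,0.02,0,0,0,0,50],
  [0,0,0,0,0,0,50],
  [0,0,0.6,0,0,0,50],
  [0,0,0.6,0,0,0,50],
  [0,0,0.6,0,0,0,50],
  [0,0,0.6,0,0,0,50],
  [0,0,0,0,0,0,50],
])

```text
time: 3.7
eef_pos: [0.4983, 0.1281, 0.1306]
eef_rot: [-2.392, -2.032, 0.016]
wrist_force: [-0.9, -0.3, -0.5]
finger_gap: 0.588
finger_force: 0.0
```

>>> step_arm([
  [0,0,0.5,0,0,0,50],
  [0,0,0.17,0,0,0,50],
  [0,0,0,0,0,0,50],
  [0,0,0,0,0,0,50],
  [0,0,0,0,0,0,50],
])

```text
time: 4.12
eef_pos: [0.5028, 0.1326, 0.1099]
eef_rot: [2.39, 2.037, 0.003]
wrist_force: [-0.0, 0.3, 0.4]
finger_gap: 0.587
finger_force: 0.0
```

```bash
python3 - <<'E'
from h import *
go(.502,.1307,.108,81)
E
```

```text
t 4.12 pos [0.5028 0.1326 0.1099] turn units [ 0.021 -0.006 -0.017] shift units [-0.051 -0.012  0.047] F [-0.   0.3  0.4] ff 0.0 gap 0.587
```

>>> step_arm([
  [-0.05,0,0,0,0,0,0],
  [0,0,0,0,0,0,0],
  [0,0,0,0,0,0,0],
  [0,0,0,0,0,0,0],
  [0,0,0,0,0,0,0],
  [0,0,0,0,0,0,0],
  [0,0,0,0,0,0,0],
  [0,0,0,0,0,0,0],
])

```text
time: 4.78
eef_pos: [0.5019, 0.1308, 0.1091]
eef_rot: [2.389, 2.039, 0.001]
wrist_force: [-0.5, -1.3, 5.7]
finger_gap: 0.15
finger_force: 61.0
```

```bash
python3 - <<'E'
from h import *
go(.502,.1307,.108,81)
E
```

```text
t 4.78 pos [0.5019 0.1308 0.1091] turn units [ 0.01 -0.   -0.01] shift units [-0.003  0.003  0.028] F [-0.5 -1.3  5.7] ff 61.0 gap 0.15
```

>>> step_arm([
  [0,0,-0.25,0,0,0,0],
  [0,0,-0.4,0,0,0,0],
  [0,0,-0.5,0,0,0,0],
  [0,0,-0.5,0,0,0,0],
  [0,0,-0.5,0,0,0,0],
  [0,0,-0.5,0,0,0,0],
  [0,0,-0.25,0,0,0,0],
  [0,0,0,0,0,0,0],
])

```text
time: 5.45
eef_pos: [0.5027, 0.1316, 0.2266]
eef_rot: [2.388, 2.038, 0.006]
wrist_force: [0.0, 0.7, -1.8]
finger_gap: 0.151
finger_force: 60.0
```

```bash
python3 - <<'E'
from h import *
go(.442,-.111,.23,97)
E
```

```text
t 5.45 pos [0.5027 0.1316 0.2266] turn units [ 0.04  -0.013 -2.675] shift units [-5.835 -2.244 -0.085] F [ 0.   0.7 -1.8] ff 60.0 gap 0.151
```

>>> step_arm([
  [0,0,0,0,0,-0.89,0],
  [0,0,0,0,0,-0.89,0],
  [0,0,0,0,0,-0.89,0],
  [-0.6,-0.23,0,0,0,0,0],
  [-0.8,-0.31,0,0,0,0,0],
  [-0.8,-0.31,0,0,0,0,0],
  [-0.8,-0.31,0,0,0,0,0],
  [-0.8,-0.31,0,0,0,0,0],
])

```text
time: 6.12
eef_pos: [0.4597, -0.0286, 0.2227]
eef_rot: [-2.08, -2.351, 0.003]
wrist_force: [0.8, -0.6, -2.0]
finger_gap: 0.155
finger_force: 59.9
```

>>> step_arm([
  [-0.8,-0.31,0,0,0,0,0],
  [-0.8,-0.31,0,0,0,0,0],
  [-0.43,-0.16,0,0,0,0,0],
  [0,0,0,0,0,0,0],
  [0,0,0,0,0,0,0],
  [0,0,0,0,0,0,0],
])

```text
time: 6.62
eef_pos: [0.4399, -0.1102, 0.2235]
eef_rot: [-2.079, -2.352, -0.001]
wrist_force: [-0.4, 0.9, -1.7]
finger_gap: 0.154
finger_force: 59.9
```

```bash
python3 - <<'E'
from h import *
go(.442,-.111,.174,97)
print(R.from_rotvec(arm.state()["eef_rot"]).as_matrix().round(3).tolist())
for n in("wrist","side"):
    c=arm.capture(n);cv2.imwrite(f"pics/{n}3.png",c["color"]);np.savez(f"{n}3.npz",**c)
a=cv2.imread("pics/wrist3.png")[:,160:480];b=cv2.resize(cv2.imread("pics/side3.png")[120:280,380:500],(360,480),interpolation=cv2.INTER_CUBIC)
cv2.imwrite("pics/m3.png",np.hstack([a,b]))
E
```

```text
t 6.62 pos [ 0.4399 -0.1102  0.2235] turn units [-0.013 -0.02   0.005] shift units [-0.026  0.049  1.237] F [-0.4  0.9 -1.7] ff 59.9 gap 0.154
[[-0.122, 0.992, -0.002], [0.992, 0.122, 0.002], [0.002, -0.001, -1.0]]
```

View pics/m3.png

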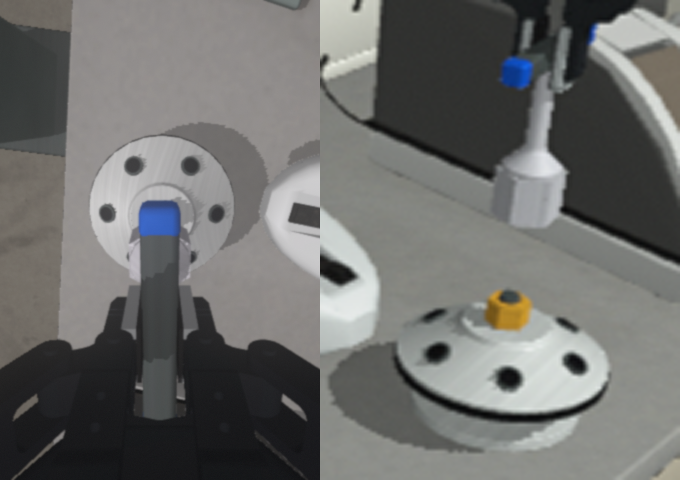

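The wrist half shows the bar square in the pads, with its end at (160,215) over the hub. The side half shows the key upright with its socket mouth at (528,215), above the nut at (508,310). Now a numeric check of the lateral offset using both cameras.

```bash
cat >> h.py <<'E'
def silo(c,tcp,kz,nut=True):
    """lateral (camera right, horizontal) offset key minus nut, m, by silhouette + mean depth offset"""
    P=pts(c);col=c["color"].astype(int);M=np.linalg.inv(c["world_to_cam"]);r=M[:3,0]*[1,1,0];r/=np.linalg.norm(r);f=np.array([-r[1],r[0],0])
    near=np.linalg.norm(P[...,:2]-np.array(tcp[:2]),axis=-1)<.04
    ks=near&(P[...,2]>kz+.003)&(P[...,2]<kz+.028)
    ns=near&((col[...,2]-col[...,0])>50)&(P[...,2]>.062)&(P[...,2]<.0815)
    o=[]
    for m in(ks,ns):
        m=cv2.morphologyEx(m.astype(np.uint8),cv2.MORPH_OPEN,np.ones((3,3)))>0
        Q=P[m];l=Q@r;rows=[((P[i][m[i]]@r).min()+(P[i][m[i]]@r).max())/2 for i in np.where(m.sum(1)>4)[0]]
        d=Q@f;d0=np.percentile(d,[3,97])
        o.append((round(np.median(rows),4),round(np.percentile(l,99)-np.percentile(l,1),4),d0.round(4),m.sum()))
    print("r",r.round(3),"f",f.round(3),o,"key-nut lateral",round(o[0][0]-o[1][0],4),"tcp",(np.array(tcp)@r).round(4))
E
python3 - <<'E'
from h import *
t=arm.state()["eef_pos"]
silo(dict(np.load("side3.npz")),t,t[2]-.084)
c=arm.capture("scene");np.savez("scene3.npz",**c);silo(c,t,t[2]-.084)
E
```

```text
r [-0.711 -0.703  0.   ] f [ 0.703 -0.711  0.   ] [(np.float64(-0.237), np.float64(0.0403), array([0.3681, 0.3888]), np.int64(287)), (np.float64(-0.2375), np.float64(0.0248), array([0.3769, 0.3924]), np.int64(132))] key-nut lateral 0.0005 tcp -0.2362
r [-0.65 -0.76 -0.  ] f [ 0.76 -0.65  0.  ] [(np.float64(-0.2021), np.float64(0.0398), array([0.3864, 0.4096]), np.int64(230)), (np.float64(-0.2013), np.float64(0.0248), array([0.3956, 0.4102]), np.int64(87))] key-nut lateral -0.0008 tcp -0.203
```

>>> step_arm([
  [-0.04,0.05,0,0,0,0,0],
  [0,0,0.4,0,0,0,0],
  [0,0,0.4,0,0,0,0],
  [0,0,0.3,0,0,0,0],
  [0,0,0.15,0,0,0,0],
  [0,0,0,0,0,0,0],
  [0,0,0,0,0,0,0],
])

```text
time: 7.35
eef_pos: [0.4429, -0.1126, 0.1747]
eef_rot: [-2.082, -2.353, -0.0]
wrist_force: [0.6, 0.2, -2.3]
finger_gap: 0.15
finger_force: 59.9
```

>>> step_arm([
  [0,0,0.05,0,0,0,0],
  [0,0,0.05,0,0,0,0],
  [0,0,0.05,0,0,0,0],
  [0,0,0,0,0,0,0],
])

```text
time: 7.68
eef_pos: [0.4425, -0.113, 0.1684]
eef_rot: [2.083, 2.352, -0.0]
wrist_force: [0.3, -0.6, -2.2]
finger_gap: 0.15
finger_force: 59.9
```

```bash
python3 - <<'E'
from h import *
go(.442,-.1115,.148,97)
E
```

```text
t 7.68 pos [ 0.4425 -0.113   0.1684] turn units [-0.001  0.001 -0.008] shift units [ 0.038 -0.008  0.511] F [ 0.3 -0.6 -2.2] ff 59.9 gap 0.15
```

>>> step_arm([
  [0.03,0,0,0,0,0,0],
  [0,0,0.03,0,0,0,0],
  [0,0,0.03,0,0,0,0],
  [0,0,0.03,0,0,0,0],
  [0,0,0.03,0,0,0,0],
  [0,0,0,0,0,0,0],
])

```text
time: 8.18
eef_pos: [0.4424, -0.1118, 0.1636]
eef_rot: [2.083, 2.352, -0.0]
wrist_force: [0.0, 0.4, -2.1]
finger_gap: 0.151
finger_force: 59.9
```

>>> step_arm([
  [0,0,0.03,0,0,0,0],
  [0,0,0,0,0,0,0],
])

```text
time: 8.35
eef_pos: [0.443, -0.1119, 0.1634]
eef_rot: [2.082, 2.351, 0.0]
wrist_force: [-1.4, 0.8, 4.1]
finger_gap: 0.153
finger_force: 60.8
```

>>> step_arm([
  [0,0,0.03,0,0,0,0],
  [0,0,0,0,0,0,0],
])

```text
time: 8.52
eef_pos: [0.4435, -0.1119, 0.1632]
eef_rot: [2.081, 2.35, 0.001]
wrist_force: [-2.3, 0.9, 10.7]
finger_gap: 0.145
finger_force: 61.6
```

>>> step_arm([
  [0.04,0,0,0,0,0,0],
  [0,0,0,0,0,0,0],
])

```text
time: 8.68
eef_pos: [0.4433, -0.1112, 0.1633]
eef_rot: [2.08, 2.349, -0.001]
wrist_force: [-1.9, -1.8, 9.2]
finger_gap: 0.155
finger_force: 61.5
```

>>> step_arm([
  [-0.04,0.04,0,0,0,0,0],
  [0,0,0,0,0,0,0],
])

```text
time: 8.85
eef_pos: [0.4443, -0.1119, 0.1632]
eef_rot: [2.082, 2.351, -0.001]
wrist_force: [-3.9, 1.4, 11.3]
finger_gap: 0.153
finger_force: 61.7
```

>>> step_arm([
  [-0.04,-0.04,0,0,0,0,0],
  [0,0,0,0,0,0,0],
])

```text
time: 9.02
eef_pos: [0.4435, -0.1127, 0.1632]
eef_rot: [2.082, 2.351, 0.002]
wrist_force: [-2.5, 2.1, 10.3]
finger_gap: 0.149
finger_force: 61.6
```

>>> step_arm([
  [0.04,-0.04,0,0,0,0,0],
  [0,0,0,0,0,0,0],
])

```text
time: 9.18
eef_pos: [0.4426, -0.1119, 0.1634]
eef_rot: [2.079, 2.35, 0.003]
wrist_force: [-0.8, 0.0, 7.2]
finger_gap: 0.148
finger_force: 61.3
```

```bash
python3 - <<'E'
from h import *
t=arm.state()["eef_pos"]
for n in("side","scene"):
    c=arm.capture(n);np.savez(n+"4.npz",**c);silo(c,t,t[2]-.084)
a=dict(np.load("side4.npz"))["color"][150:270,390:500];b=dict(np.load("scene4.npz"))["color"][180:300,380:490]
cv2.imwrite("pics/m4.png",np.hstack([cv2.resize(q,(400,436),interpolation=cv2.INTER_CUBIC) for q in(a,b)]))
E
```

```text
r [-0.711 -0.703  0.   ] f [ 0.703 -0.711  0.   ] [(np.float64(-0.2371), np.float64(0.0403), array([0.3713, 0.3917]), np.int64(254)), (np.float64(-0.2371), np.float64(0.0254), array([0.3752, 0.3904]), np.int64(77))] key-nut lateral 0.0 tcp -0.2361
r [-0.65 -0.76 -0.  ] f [ 0.76 -0.65  0.  ] [(np.float64(-0.2021), np.float64(0.0398), array([0.3891, 0.4129]), np.int64(220)), (np.float64(-0.2015), np.float64(0.0249), array([0.3941, 0.4076]), np.int64(71))] key-nut lateral -0.0006 tcp -0.2027
```

View pics/m4.png

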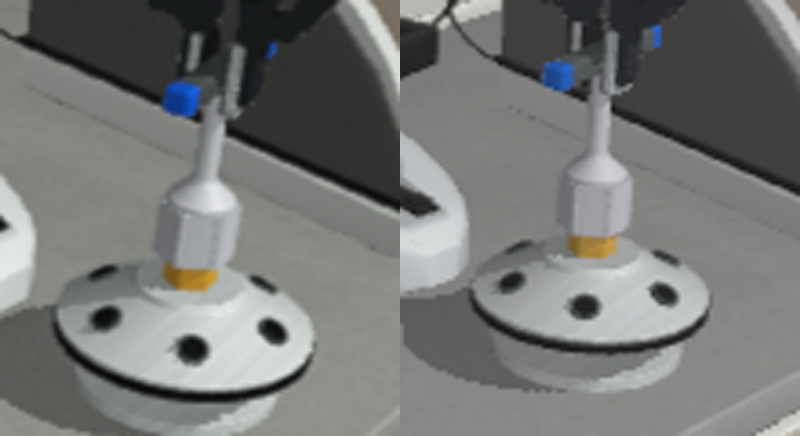

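Both views show the socket centred and resting on the nut top, with brass visible beneath it. I'll make one more gentle probe on the remaining depth direction before calling it the wrong key.

>>> step_arm([
  [0.035,-0.035,0,0,0,0,0],
  [0,0,0,0,0,0,0],
])

```text
time: 9.45
eef_pos: [0.4419, -0.1114, 0.1634]
eef_rot: [2.078, 2.348, 0.004]
wrist_force: [-0.0, -0.8, 6.4]
finger_gap: 0.153
finger_force: 61.1
```

>>> step_arm([
  [0.03,-0.03,0,0,0,0,0],
  [0,0,0,0,0,0,0],
])

```text
time: 9.62
eef_pos: [0.4412, -0.1109, 0.1635]
eef_rot: [2.077, 2.346, 0.004]
wrist_force: [1.8, -1.4, 6.7]
finger_gap: 0.152
finger_force: 61.0
```

Wrong key. I'll lift it and hang it back.

>>> step_arm([
  [0,0,-0.3,0,0,0,0],
  [0,0,-0.5,0,0,0,0],
  [0,0,-0.5,0,0,0,0],
  [0,0,-0.3,0,0,0,0],
  [0,0,0,0,0,0.9,0],
  [0,0,0,0,0,0.9,0],
  [0,0,0,0,0,0.85,0],
  [0,0,0,0,0,0,0],
])

```text
time: 10.28
eef_pos: [0.4373, -0.1095, 0.2245]
eef_rot: [-2.388, -2.039, 0.002]
wrist_force: [-0.2, -0.3, -2.7]
finger_gap: 0.152
finger_force: 59.9
```

```bash
python3 - <<'E'
from h import *
go(.502,.1308,.225,81)
E
```

```text
t 10.28 pos [ 0.4373 -0.1095  0.2245] turn units [-0.017 -0.003 -0.004] shift units [ 6.187  0.659 -0.011] F [-0.2 -0.3 -2.7] ff 59.9 gap 0.152
```

>>> step_arm([
  [0.6,0.06,0,0,0,0,0],
  [0.8,0.09,0,0,0,0,0],
  [0.8,0.09,0,0,0,0,0],
  [0.8,0.09,0,0,0,0,0],
  [0.8,0.09,0,0,0,0,0],
  [0.8,0.09,0,0,0,0,0],
  [0.8,0.09,0,0,0,0,0],
  [0.7,0.06,0,0,0,0,0],
])

```text
time: 10.95
eef_pos: [0.5018, 0.1295, 0.2246]
eef_rot: [-2.383, -2.045, 0.001]
wrist_force: [0.0, -0.1, -2.1]
finger_gap: 0.152
finger_force: 59.9
```

>>> step_arm([
  [0,0,0,0,0,0,0],
  [0,0,0,0,0,0,0],
  [0,0,0,0,0,0,0],
])

```text
time: 11.2
eef_pos: [0.5016, 0.1264, 0.2245]
eef_rot: [-2.387, -2.043, 0.003]
wrist_force: [0.7, -0.9, -2.5]
finger_gap: 0.148
finger_force: 59.9
```

```bash
python3 - <<'E'
from h import *
go(.502,.1308,.109,81)
c=arm.capture("wrist");P=pts(c);col=c["color"].astype(int)
bl=((col[...,0]-col[...,2])>60)&(P[...,2]>.11)&(P[...,2]<.3)
n,l,st,ce=cv2.connectedComponentsWithStats(bl.astype(np.uint8))
for i in range(1,n):
    if st[i,4]>30: print(ce[i].round(1),st[i],P[l==i].min(0).round(4),P[l==i].max(0).round(4))
E
```

```text
t 11.2 pos [0.5016 0.1264 0.2245] turn units [-0.014  0.015  0.021] shift units [ 0.111 -0.007  2.887] F [ 0.7 -0.9 -2.5] ff 59.9 gap 0.148
[319.2  86.2] [308  77  24  19 402] [0.5093 0.2171 0.132 ] [0.5238 0.2285 0.1379]
[319.  218.2] [ 299  201   41   35 1327] [0.4912 0.141  0.1581] [0.5157 0.1773 0.2527]
```

>>> step_arm([
  [0.11,0,0,0,0,0,0],
  [0,0,0.5,0,0,0,0],
  [0,0,0.6,0,0,0,0],
  [0,0,0.6,0,0,0,0],
  [0,0,0.4,0,0,0,0],
  [0,0,0.2,0,0,0,0],
  [0,0,0,0,0,0,0],
  [0,0,0,0,0,0,0],
])

```text
time: 11.92
eef_pos: [0.503, 0.1312, 0.1337]
eef_rot: [2.389, 2.04, 0.001]
wrist_force: [-0.4, 0.7, -1.7]
finger_gap: 0.154
finger_force: 59.9
```

```bash
python3 - <<'E'
from h import *
go(.502,.1308,.109,81)
E
```

```text
t 11.92 pos [0.503  0.1312 0.1337] turn units [ 0.004 -0.001  0.   ] shift units [-0.013 -0.024  0.617] F [-0.4  0.7 -1.7] ff 59.9 gap 0.154
```

>>> step_arm([
  [0,-0.02,0.1,0,0,0,0],
  [0,0,0.1,0,0,0,0],
  [0,0,0.1,0,0,0,0],
  [0,0,0.1,0,0,0,0],
  [0,0,0.1,0,0,0,0],
  [0,0,0,0,0,0,0],
  [0,0,0,0,0,0,0],
])

```text
time: 12.5
eef_pos: [0.5016, 0.1316, 0.1129]
eef_rot: [-2.387, -2.041, 0.001]
wrist_force: [0.4, -0.1, -2.1]
finger_gap: 0.148
finger_force: 59.9
```

>>> step_arm([
  [0,0,0.05,0,0,0,0],
  [0,0,0.05,0,0,0,0],
  [0,0,0,0,0,0,0],
])

```text
time: 12.75
eef_pos: [0.5022, 0.1319, 0.1094]
eef_rot: [2.388, 2.041, 0.001]
wrist_force: [-0.1, 0.2, -1.0]
finger_gap: 0.152
finger_force: 60.2
```

>>> step_arm([
  [0,0,0.01,0,0,0,0],
  [0,0,0,0,0,0,30],
  [0,0,0,0,0,0,50],
  [0,0,0,0,0,0,50],
  [0,0,0,0,0,0,50],
  [0,0,0,0,0,0,50],
  [0,0,-0.3,0,0,0,50],
  [0,0,-0.7,0,0,0,50],
])

```text
time: 13.42
eef_pos: [0.4989, 0.1303, 0.1459]
eef_rot: [-2.385, -2.039, 0.012]
wrist_force: [0.6, -0.8, 0.4]
finger_gap: 0.583
finger_force: 0.0
```

>>> step_arm([
  [0,0,-0.7,0,0,0,50],
  [0,0,-0.7,0,0,0,50],
  [0,0,-0.6,0,0,0,50],
  [0.9,0,0,0,0,0,50],
  [0.9,0,0,0,0,0,50],
  [0.6,0,0,0,0,0,50],
  [0,0,0,0,0,0,50],
  [0,0,0,0,0,0,50],
])

```text
time: 14.08
eef_pos: [0.5161, 0.2285, 0.2288]
eef_rot: [-2.383, -2.046, 0.0]
wrist_force: [-0.6, 0.2, -0.0]
finger_gap: 0.587
finger_force: 0.0
```

```bash
python3 - <<'E'
from h import *
c=arm.capture("wrist");P=pts(c);col=c["color"].astype(int);np.savez("w5.npz",**c)
bl=((col[...,0]-col[...,2])>60)&(P[...,2]>.11)&(P[...,2]<.3)
n,l,st,ce=cv2.connectedComponentsWithStats(bl.astype(np.uint8))
for i in range(1,n):
    if st[i,4]>30: print(ce[i].round(1),st[i],np.median(P[l==i],0).round(4),P[l==i].min(0).round(4),P[l==i].max(0).round(4))
go(.5235,.2685,.109,81)
cv2.imwrite("pics/w5.png",c["color"])
E
```

```text
[322.1 107.4] [311 100  23  16 341] [0.5307 0.313  0.1355] [0.5233 0.3076 0.1321] [0.5376 0.3182 0.1378]
[321.4 245.3] [312 239  20  13 236] [0.5167 0.2233 0.1357] [0.5095 0.2182 0.1327] [0.5238 0.2286 0.1375]
[320.3 302.3] [311 294  19  18 305] [0.5093 0.1795 0.1352] [0.5002 0.1682 0.1188] [0.5158 0.1829 0.1375]
[320.2 405.2] [312 401  17   9 127] [0.4951 0.0873 0.136 ] [0.4881 0.0823 0.1341] [0.5018 0.0919 0.1376]
t 14.13 pos [0.5166 0.2264 0.2286] turn units [-0.003  0.011  0.019] shift units [1.067 0.005 2.989] F [ 1.  -0.4  0.5] ff 0.0 gap 0.59
```

View pics/w5.png

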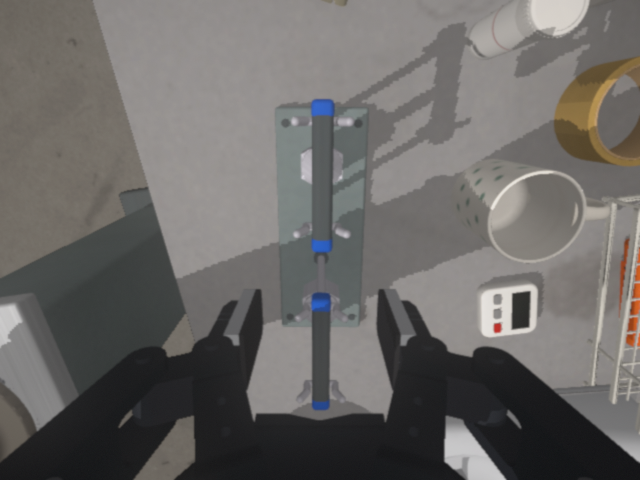

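The rehung key sits in slot_2's hooks at (320,302)–(320,405). The other bar, (322,100)–(322,250), is centred ahead of the fingers, and the mug is over 80 mm clear. I'll grasp the second key.

>>> step_arm([
  [0.53,0,0,0,0,0,50],
  [0.53,0,0,0,0,0,50],
  [0,0,0,0,0,0,50],
  [0,0,0.6,0,0,0,50],
  [0,0,0.6,0,0,0,50],
  [0,0,0.6,0,0,0,50],
  [0,0,0.6,0,0,0,50],
  [0,0,0,0,0,0,50],
])

```text
time: 14.8
eef_pos: [0.521, 0.2631, 0.1276]
eef_rot: [-2.391, -2.038, 0.018]
wrist_force: [-0.5, -2.0, -0.9]
finger_gap: 0.586
finger_force: 0.0
```

>>> step_arm([
  [0,0,0.4,0,0,0,50],
  [0,0,0.17,0,0,0,50],
  [0,0,0,0,0,0,50],
  [0,0,0,0,0,0,50],
  [0,0,0,0,0,0,50],
])

```text
time: 15.22
eef_pos: [0.5242, 0.2685, 0.1115]
eef_rot: [2.388, 2.04, 0.003]
wrist_force: [0.2, -1.1, 0.1]
finger_gap: 0.587
finger_force: 0.0
```

```bash
python3 - <<'E'
from h import *
go(.5237,.2682,.109,81)
E
```

```text
t 15.22 pos [0.5242 0.2685 0.1115] turn units [ 0.017 -0.01   0.004] shift units [-0.01  -0.01   0.062] F [ 0.2 -1.1  0.1] ff 0.0 gap 0.587
```

>>> step_arm([
  [0,0,0.06,0,0,0,50],
  [0,0,0,0,0,0,0],
  [0,0,0,0,0,0,0],
  [0,0,0,0,0,0,0],
  [0,0,0,0,0,0,0],
  [0,0,0,0,0,0,0],
  [0,0,0,0,0,0,0],
  [0,0,0,0,0,0,0],
])

```text
time: 15.88
eef_pos: [0.5237, 0.2686, 0.1081]
eef_rot: [2.388, 2.041, 0.001]
wrist_force: [-0.2, -0.9, 3.0]
finger_gap: 0.155
finger_force: 60.8
```

```bash
python3 - <<'E'
from h import *
go(.5237,.2682,.109,81)
E
```

```text
t 15.88 pos [0.5237 0.2686 0.1081] turn units [ 0.007 -0.004  0.009] shift units [-0.01   0.002 -0.024] F [-0.2 -0.9  3. ] ff 60.8 gap 0.155
```

>>> step_arm([
  [0,0,-0.25,0,0,0,0],
  [0,0,-0.4,0,0,0,0],
  [0,0,-0.5,0,0,0,0],
  [0,0,-0.5,0,0,0,0],
  [0,0,-0.5,0,0,0,0],
  [0,0,-0.5,0,0,0,0],
  [0,0,-0.5,0,0,0,0],
  [0,0,-0.5,0,0,0,0],
])

```text
time: 16.55
eef_pos: [0.5226, 0.2681, 0.2544]
eef_rot: [-2.387, -2.042, 0.003]
wrist_force: [0.7, 0.2, -2.0]
finger_gap: 0.151
finger_force: 60.2
```

>>> step_arm([
  [0,0,-0.25,0,0,0,0],
  [0,0,0,0,0,-0.9,0],
  [0,0,0,0,0,-0.9,0],
  [0,0,0,0,0,-0.87,0],
  [0,0,0,0,0,0,0],
  [0,0,0,0,0,0,0],
])

```text
time: 17.05
eef_pos: [0.5229, 0.2682, 0.263]
eef_rot: [-2.082, -2.352, 0.002]
wrist_force: [-0.2, 0.4, -1.5]
finger_gap: 0.154
finger_force: 60.2
```

```bash
python3 - <<'E'
from h import *
go(.442,-.1115,.225,97)
E
```

```text
t 17.05 pos [0.5229 0.2682 0.263 ] turn units [-0.016  0.004 -0.007] shift units [-9.175 -3.165  0.95 ] F [-0.2  0.4 -1.5] ff 60.2 gap 0.154
```

>>> step_arm([
  [-0.6,-0.2,0,0,0,0,0],
  [-0.8,-0.28,0,0,0,0,0],
  [-0.8,-0.28,0,0,0,0,0],
  [-0.8,-0.28,0,0,0,0,0],
  [-0.8,-0.28,0,0,0,0,0],
  [-0.8,-0.28,0,0,0,0,0],
  [-0.8,-0.28,0,0,0,0,0],
  [-0.8,-0.28,0,0,0,0,0],
])

```text
time: 17.72
eef_pos: [0.4672, 0.0103, 0.2636]
eef_rot: [2.082, 2.352, -0.001]
wrist_force: [0.4, -0.8, -2.3]
finger_gap: 0.152
finger_force: 60.2
```

>>> step_arm([
  [-0.8,-0.28,0,0,0,0,0],
  [-0.8,-0.28,0,0,0,0,0],
  [-0.8,-0.28,0,0,0,0,0],
  [-0.57,-0.16,0,0,0,0,0],
  [0,0,0.5,0,0,0,0],
  [0,0,0.4,0,0,0,0],
  [0,0,0,0,0,0,0],
  [0,0,0,0,0,0,0],
])

```text
time: 18.38
eef_pos: [0.4423, -0.1107, 0.2272]
eef_rot: [-2.079, -2.352, 0.001]
wrist_force: [-0.2, 0.4, -1.8]
finger_gap: 0.151
finger_force: 60.2
```

```bash
python3 - <<'E'
from h import *
go(.442,-.1115,.175,97)
t=arm.state()["eef_pos"]
for n in("side","scene"):
    c=arm.capture(n);silo(c,t,t[2]-.083)
E
```

```text
t 18.38 pos [ 0.4423 -0.1107  0.2272] turn units [-0.02  -0.01   0.006] shift units [-0.019 -0.009  1.304] F [-0.2  0.4 -1.8] ff 60.2 gap 0.151
r [-0.711 -0.703  0.   ] f [ 0.703 -0.711  0.   ] [(np.float64(-0.2375), np.float64(0.0397), array([0.3706, 0.3914]), np.int64(298)), (np.float64(-0.2371), np.float64(0.0255), array([0.3774, 0.3932]), np.int64(131))] key-nut lateral -0.0004 tcp -0.2367
r [-0.65 -0.76 -0.  ] f [ 0.76 -0.65  0.  ] [(np.float64(-0.2038), np.float64(0.0388), array([0.3901, 0.414 ]), np.int64(214)), (np.float64(-0.2015), np.float64(0.0252), array([0.3958, 0.408 ]), np.int64(84))] key-nut lateral -0.0023 tcp -0.2033
```

>>> step_arm([
  [-0.02,-0.01,0.3,0,0,0,0],
  [0,0,0.4,0,0,0,0],
  [0,0,0.4,0,0,0,0],
  [0,0,0.2,0,0,0,0],
  [0,0,0.1,0,0,0,0],
  [0,0,0,0,0,0,0],
  [0,0,0,0,0,0,0],
])

```text
time: 19.07
eef_pos: [0.4436, -0.1119, 0.1726]
eef_rot: [2.079, 2.354, 0.001]
wrist_force: [0.7, -0.3, -2.5]
finger_gap: 0.149
finger_force: 60.1
```

```bash
python3 - <<'E'
from h import *
go(.4418,-.1115,.163,97)
E
```

```text
t 19.07 pos [ 0.4436 -0.1119  0.1726] turn units [0.014 0.006 0.015] shift units [ 0.016 -0.044  0.239] F [ 0.7 -0.3 -2.5] ff 60.1 gap 0.149
```

>>> step_arm([
  [0.01,-0.04,0.05,0,0,0,0],
  [0,0,0.05,0,0,0,0],
  [0,0,0.05,0,0,0,0],
  [0,0,0.05,0,0,0,0],
  [0,0,0,0,0,0,0],
])

```text
time: 19.48
eef_pos: [0.4409, -0.1118, 0.1633]
eef_rot: [-2.08, -2.354, 0.001]
wrist_force: [-0.3, -0.1, -2.6]
finger_gap: 0.156
finger_force: 60.2
```

>>> step_arm([
  [0,0,0.03,0,0,0,0],
  [0,0,0.03,0,0,0,0],
  [0,0,0,0,0,0,0],
])

```text
time: 19.73
eef_pos: [0.4411, -0.1118, 0.1611]
eef_rot: [-2.08, -2.354, 0.0]
wrist_force: [0.0, -0.1, -2.1]
finger_gap: 0.153
finger_force: 60.2
```

>>> step_arm([
  [0,0,0.03,0,0,0,0],
  [0,0,0,0,0,0,0],
])

```text
time: 19.9
eef_pos: [0.4411, -0.1118, 0.1599]
eef_rot: [-2.08, -2.354, 0.0]
wrist_force: [0.4, 0.0, -1.6]
finger_gap: 0.145
finger_force: 60.2
```

It has passed the nut top freely, so I continue down.

>>> step_arm([
  [0,0,0.04,0,0,0,0],
  [0,0,0.04,0,0,0,0],
  [0,0,0.04,0,0,0,0],
  [0,0,0,0,0,0,0],
])

```text
time: 20.23
eef_pos: [0.4408, -0.1117, 0.1549]
eef_rot: [-2.08, -2.354, 0.001]
wrist_force: [-1.2, -0.1, -2.2]
finger_gap: 0.151
finger_force: 60.2
```

>>> step_arm([
  [0,0,0.04,0,0,0,0],
  [0,0,0.04,0,0,0,0],
  [0,0,0.03,0,0,0,0],
  [0,0,0,0,0,0,0],
])

```text
time: 20.57
eef_pos: [0.441, -0.1117, 0.1506]
eef_rot: [-2.08, -2.354, 0.0]
wrist_force: [0.0, 0.2, -2.0]
finger_gap: 0.152
finger_force: 60.2
```

>>> step_arm([
  [0,0,0.03,0,0,0,0],
  [0,0,0.03,0,0,0,0],
  [0,0,0,0,0,0,0],
])

```text
time: 20.82
eef_pos: [0.441, -0.1118, 0.1482]
eef_rot: [-2.08, -2.354, 0.0]
wrist_force: [0.4, 0.4, -2.4]
finger_gap: 0.155
finger_force: 60.2
```

>>> step_arm([
  [0,0,0.03,0,0,0,0],
  [0,0,0,0,0,0,0],
])

```text
time: 20.98
eef_pos: [0.4411, -0.1118, 0.1471]
eef_rot: [-2.08, -2.354, 0.0]
wrist_force: [-1.1, 0.3, -2.7]
finger_gap: 0.15
finger_force: 60.2
```

>>> step_arm([
  [0,0,0.02,0,0,0,0],
  [0,0,0,0,0,0,0],
])

```text
time: 21.15
eef_pos: [0.4411, -0.1118, 0.1464]
eef_rot: [-2.08, -2.354, 0.0]
wrist_force: [-0.2, 0.4, -2.0]
finger_gap: 0.155
finger_force: 60.2
```

>>> step_arm([
  [0,0,0.02,0,0,0,0],
  [0,0,0,0,0,0,0],
])

```text
time: 21.32
eef_pos: [0.4415, -0.1118, 0.1463]
eef_rot: [2.08, 2.354, 0.0]
wrist_force: [-1.4, -0.1, 2.9]
finger_gap: 0.155
finger_force: 60.8
```

>>> step_arm([
  [0,0,0.02,0,0,0,0],
  [0,0,0,0,0,0,0],
  [0,0,0,0,0,0,0],
])

```text
time: 21.57
eef_pos: [0.4417, -0.1118, 0.1463]
eef_rot: [2.079, 2.353, -0.0]
wrist_force: [-2.7, -0.5, 7.7]
finger_gap: 0.151
finger_force: 61.6
```

```bash
python3 - <<'E'
from h import *
go(.4411,-.1118,.147,97)
c=arm.capture("side");d=arm.capture("scene")
print(np.abs(arm.state()["dq"]).max())
a=c["color"][140:350,210:500];b=d["color"][180:300,380:490]
cv2.imwrite("pics/m6.png",np.hstack([cv2.resize(a,(420,304),interpolation=cv2.INTER_CUBIC),cv2.resize(b,(279,304),interpolation=cv2.INTER_CUBIC)]))
E
```

```text
t 21.57 pos [ 0.4417 -0.1118  0.1463] turn units [0.008 0.01  0.014] shift units [ 0.002 -0.014 -0.018] F [-2.7 -0.5  7.7] ff 61.6 gap 0.151
0.0013285432189612347
```

View pics/m6.png

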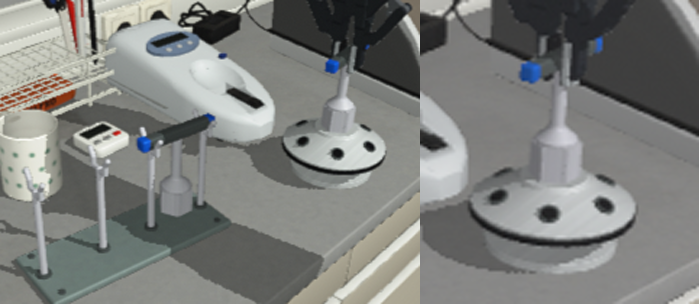

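The key rests on the hub: no brass is visible below the socket at (338,130), contact is a light 8–10 N, and the other key hangs in slot_2. Handing in.

```bash
python3 -c "
from plant import arm
print(arm.close_job())"
```

```text
the job is handed in; nothing more can be done
None
```

The key from slot_1 fits: it is gripped upright and pushed down over the nut until it rests on the hub. The slot_2 key stopped on top of the nut and is back on its hooks. I handed the job in at about 21.6 s; no verdict was returned.

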